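# Snap a tube into the shaker's empty clip

## Task

Take the big capped tube from the grey rest, lay it in the mouth of the shaker's empty clip with its cap pointing the same way as its two neighbours', and let go. Then press it down until it snaps past the sprung jaw and lies fully home and level, the jaw closed over it. Do not drop it on the bench, and leave the other tubes, the tip box and the bottle where they are.

Things in the scene. Friction and masses are not known exactly. Their poses are not given: they have to be found in the camera images.
- tube: Tube to load: white 50 ml screw-cap tube, 115 mm long, about 65 g: cylinder 29 mm in diameter, 84 mm long, cone 15.5 mm at one end, ribbed blue cap (34 mm diameter, 15.5 mm long) at the other. Origin on its axis mid-length, about its centre of mass; x along it to the cap (may be rolled about x). Starts level in the rest, axis 30.5 mm above the bench, cap roughly away from the robot.
- tube_cap (a point): Centre of the outer end face of that tube's cap, 57.5 mm from the tube's origin.
- small_tube: Bystander: thin 15 ml tube with blue cap, 17 mm in diameter, 116 mm long, in the other place of the rest, 68 mm beside the big one (centre to centre). Origin on its axis mid-cylinder, x towards its cap.
- rest: Grey plastic rest fixed to the bench, 96 (x) by 125 mm (y); origin centre of underside. Two places at y = -34 and +34 mm (which holds the big tube varies), each two V-notched ribs 8 mm thick at x = -34 and +34 mm, 24 mm high. Between the ribs (60 mm) fingers have free room beside a tube's middle down to 6 mm above the bench.
- shaker: White bench shaker, fixed, stopped, 260 (x) by 280 mm (y), with a level 240 by 290 mm platform, its grey matted top 105 mm above the bench. Origin: centre of underside on the bench. Three alike steel clips stand on it side by side, 80 mm apart along its y; two hold tubes, one is empty.
- clip: The empty clip, in the left, middle or right place. Origin: centre of its underside, on the platform. x: along the tube's place, the way caps must point; y: across, from fixed prongs to sprung jaw; z up. Base 96 x 46 mm. At x = -32 and +32 mm (6 mm wide) saddles with floor at z = 14 mm and, on the -y side, fixed upright prongs: inner face y = -15 up to z = 52 mm, flared out to z = 61 mm.
- clip_nose (a point): Midway between the two rounded noses of the jaw (nose radius 3 mm, centre y = 13.7, z = 40 mm in the clip's frame; same axes). The jaw's two arms are 8 mm wide at x = -25 and +25 mm and the noses lean over the tube's place from +y; above them sloping lead-ins rise to y = 23, z = 52 mm. Between the arms (x = -21 to 21 mm) fingers have free room.
- clip_mouth (a point): Where the middle of the tube's axis lies when laid in the empty clip's mouth, on the noses and against the prongs: y = 0, z = 50 mm in the clip's frame, 22 mm above the home place (same axes as the clip).
- clip_seat (a point): Where the middle of the tube's axis lies when home in the empty clip: y = 0, z = 28.5 mm in the clip's frame (same axes); its top is then at z = 43 mm. To get there from the mouth, push down on the tube's top at mid-length, all the way: the jaw resists with about 6 to 12 N, friction until some 3 mm above home; then it snaps shut and the tube stands firm on the saddles.
- clip_jaw (a joint): Angle of the empty clip's sprung jaw, rad: 0 closed (spring-held), about 0.1 while a tube passes, at most 0.5.
- seated_a: Neighbour: a tube like the first, already home in another clip, cap in its x direction. Origin as in the first tube.
- seated_b: Neighbour: the other tube already home in a clip, cap in its x direction. Origin as in the first tube.
- tip_box: Bystander: grey box of yellow pipette tips, 85 by 122 mm, 63 mm high, loose on the bench. Origin: centre of its underside.
- media: Bystander: small glass bottle with blue cap, 56 mm in diameter, 105 mm high, loose on the bench. Origin: centre of its underside.
Not all that is in view belongs to the job. What is shaped like the tube but turquoise is not meant.

How it is judged:
By the outcome, as a careful person would: the job done as asked, in the order asked, and still so for the second after the job is handed in, with the robot touching nothing.
It also fails if it takes over 48 s, if anything falls off the work surface, if the arm or the gripper's body presses on something with over 40 N, if the wrist force passes 120 N, or if a joint passes its speed limit or range.

## Robot

A 6-joint arm with a two-finger parallel gripper is mounted at the origin on the work surface. World frame = base frame: x ahead of the robot, y to its left, z up, the work surface at z = 0. Lengths are in m, angles in rad, forces in N, time in s.
With the tool pointing down it reaches from about 0.35 to 0.875 m from the base axis. Payload 4.2 kg.
Tool frame: the origin (TCP) lies between the finger pads; the fingertips stand 22 mm ahead of it and the grasp point (between the pads) lies 3 mm ahead of it; z points along the fingers, x is the direction in which the jaws open and shut, and the axes are right-handed (so a half turn about z gives the same grasp; the last joint's range is limited). The gripper opens to 85 mm and grips with 20 to 120 N. Pads are 22 mm wide; open, the fingers measure 114 mm over their backs; the gripper's body (76 mm by 85 mm) begins 54 mm behind the grasp point. The pads swing forward as they close: fully open they stand 13 mm farther back than shut.
Start: joints at [1.458, 0.385, 0.008, 0, -1.194, -0.259], TCP at [0.227, 0.582, 0.253] pointing down, gripper open.
Joint ranges: [-3.14, 3.14], [-1.21, 2.06], [-1.07, 1.41], [-3.16, 2.05], [-2.99, -0.16], [-3.1, 3.1]. Speed limits (rad/s): [2.79, 2.79, 3.14, 3.14, 3.14, 3.14].

## Interface

Orientations are given as a rotation vector (axis times angle).
In Python, from plant import bot, vision gives the robot as it stands. The module is installed in compiled form; this text tells all that it offers.
- The arm moves only by the tool servo_tool, never from a script. Its argument "rows" is a list that holds one entry, the list of rows, each a list of 6 numbers: the shift along the tool's x, y, z in m, then the turn, a rotation vector about the tool's x, y, z in rad. In form: [[[x, y, z, rx, ry, rz], ...]]. A call has 1 to 12 rows; each row shifts and turns the commanded pose from where the row before left it, along the tool's axes as they then stand; what a row does not reach is not made up. A row lasts 1/12 s, in which the tool goes at most 41.7 mm and 7.16 degrees, less where a joint would pass 70% of its speed; a pose out of reach is approached as far as the arm can. A call with a gripper value outside its range is refused whole. "hand" is the closure, from 0 (fully open) to 1 (shut), set as the call begins (left out, the last holds). The fingers move at their own pace and stop on an object; "squeeze" is the grip in N (left out, the last holds). Time passes only in rows, so rows that do not move let the fingers close. It gives the time, the measured TCP pose, the force and the opening at its end, in the units of the state.
- bot.sense(): the state, without advancing time (a new reading comes with each control period).
- vision.camera(name): name is "side" or "top"; returns a dict with "img" (420x560x3 uint8, red, green, blue), "range_z" (420x560 float32, m along the optical axis (not along the pixel's ray), 0 where there is no reading), "vertical_fov" (degrees; the focal length in pixels is half the picture's height over the tangent of half this angle, whatever the lens; pixels are square), "cx", "cy" (the principal point, pixels), "R" (3x3) and "t" (3): a world point X has camera coordinates R X + t. Camera axes: x right, y down, z forward; pixel columns grow to the right and rows downward; lengths in m; the calibration is good to about 2 mm. A picture is of the moment at which its call begins.
- bot.finish_job(): hands the job in, once; it reports no verdict.
Trained networks look in a picture, given as the dict that the camera call returned (one of the last four; its "shot" number tells which), for a name from the list of things; names that differ only in an ending like _2 or _b are one class to them, and where a whole thing is asked for, a point or a joint stands for the part that bears it (a point fixed in the world has none). Each returns a list of dicts, best first, with "conf" (0 to 1); they miss things now and then, are a little off and sometimes report something else, mostly with a low value. They report only what shows in the picture. A call takes as long as a camera call. They do not tell look-alikes from the thing itself.
- vision.spot_in(target, picture): "uv" ([column, row] in pixels, amid what is visible of it).
- vision.trace(target, picture): "region" (420x560 bool, what is visible of it) and "uv" ([column, row] in pixels, amid what is visible of it).
The state is a dict: "time": time; "joint_positions": joint angles; "joint_velocities": joint speeds; "tau": joint torques, N m; "eef_pos": TCP position; "tcp_rot": TCP orientation; "wrist_force": force on the tool from outside, world axes, zero at the start; "torque": the same for the moment, N m; "gripper_width": finger opening in m.
Only numpy, scipy, OpenCV 4.12 (cv2) and the standard library are available. Lean on these libraries where they do the work, as an engineer would, in place of code of your own. Each camera call takes 0.05 s, during which the arm holds its last target. There are 200 camera calls.

## Working session

There is one attempt and no reset: what is moved stays moved. The work goes in short steps, Python scripts to look and compute and a tool call to move; the robot and the scene stay as the last step left them, time stands still between calls to the robot, and variables do not carry over. Pictures are saved under pics/ and viewed, about 8 in all and at most 12, crops included, and the job is handed in when it is done.

Besides the shell and the picture viewer there is one more tool, called after "Request:" by a JSON object that holds its "op" and its "data". servo_tool: Moves the arm, as the interface text tells. Its arguments: {"type":"object","properties":{"rows":{"type":"array"},"hand":{"type":"number"},"squeeze":{"type":"number"}},"required":["rows"]}

```bash
mkdir -p pics; cat > h.py <<'E'
import numpy as np, cv2
from plant import bot, vision
from scipy.spatial.transform import Rotation as Rn
def f(p): return p["img"].shape[0]/2/np.tan(np.radians(p["vertical_fov"])/2)
def cloud(p,mask=None):
    z=p["range_z"]; m=z>0
    if mask is not None: m&=mask
    v,u=np.nonzero(m); d=z[v,u]; F=f(p)
    c=np.c_[(u-p["cx"])*d/F,(v-p["cy"])*d/F,d]
    return (c-p["t"])@p["R"], np.c_[u,v]
def proj(p,X):
    c=np.atleast_2d(X)@np.array(p["R"]).T+p["t"]; F=f(p)
    return np.c_[c[:,0]/c[:,2]*F+p["cx"],c[:,1]/c[:,2]*F+p["cy"]]
def save(n,img): cv2.imwrite("pics/"+n,cv2.cvtColor(img,cv2.COLOR_RGB2BGR))
E
python3 - <<'E'
from h import *
np.set_printoptions(precision=4,suppress=True)
print(bot.sense())
for n in ("side","top"):
    p=vision.camera(n); save(n+"0.png",p["img"]); print(n,p["shot"],p["vertical_fov"],p["cx"],p["cy"],p["R"],p["t"])
    for t in ("tube","tube_cap","small_tube","rest","shaker","clip","clip_nose","seated_a","tip_box","media"):
        for r in vision.trace(t,p):
            X,_=cloud(p,r["region"])
            print(t,round(r["conf"],2),np.round(r["uv"]),r["region"].sum(), np.median(X,0) if len(X) else None, np.percentile(X,[3,97],axis=0) if len(X) else None)
E
```

```text
{'time': 0.0, 'joint_positions': array([ 1.4576,  0.3856,  0.0066, -0.0005, -1.194 , -0.2586]), 'joint_velocities': array([-0.0008, -0.0011,  0.0001, -0.0012,  0.0002,  0.0003]), 'tau': array([ -0.0023, -39.2287,  18.8402,   4.1861,  -0.0046,  -0.    ]), 'eef_pos': array([0.2268, 0.5818, 0.2522]), 'tcp_rot': array([ 1.7713, -2.5925,  0.0021]), 'wrist_force': array([-0.568 ,  0.6256, -0.1182]), 'torque': array([-0.0054,  0.0397,  0.0107]), 'gripper_width': 0.08503835415642715}
side 1 57.995767984511424 280.0942889385441 211.2433010562731 [[ 0.9417 -0.3363 -0.0128]
 [-0.2195 -0.585  -0.7808]
 [ 0.2551  0.738  -0.6247]] [-0.5633  0.2434  0.6243]
tube 0.91 [204. 195.] 526 [0.4828 0.2582 0.0391] [[0.4319 0.2453 0.0231]
 [0.532  0.2745 0.0472]]
tube 0.62 [211. 228.] 420 [0.4871 0.1413 0.0263] [[0.4541 0.1261 0.0014]
 [0.55   0.1608 0.0341]]
tube_cap 0.88 [199. 194.] 547 [0.4823 0.2584 0.0388] [[0.4305 0.2454 0.0213]
 [0.5317 0.275  0.0471]]
tube_cap 0.65 [210. 224.] 433 [0.4876 0.1412 0.0264] [[0.4547 0.1245 0.0005]
 [0.5525 0.1603 0.0343]]
small_tube 0.5 [200. 183.] 287 [0.4935 0.3297 0.0
[... 2056 characters left out ...]
37  0.1091] [[ 0.5234 -0.2188  0.1058]
 [ 0.6115 -0.1669  0.1586]]
clip 0.28 [190. 271.] 781 [0.4873 0.2679 0.042 ] [[0.434  0.2507 0.0296]
 [0.5347 0.2846 0.0472]]
clip_nose 0.81 [427. 232.] 1372 [ 0.5686 -0.1934  0.109 ] [[ 0.5235 -0.2205  0.1053]
 [ 0.6125 -0.1667  0.1589]]
seated_a 0.85 [393. 225.] 900 [ 0.5903 -0.1128  0.1452] [[ 0.5367 -0.1339  0.1351]
 [ 0.6373 -0.0972  0.1499]]
seated_a 0.61 [352. 210.] 931 [ 0.6042 -0.0368  0.1451] [[ 0.553  -0.0567  0.1348]
 [ 0.654  -0.0193  0.15  ]]
tip_box 0.85 [170. 165.] 2604 [0.6991 0.3182 0.0557] [[0.6568 0.2622 0.0161]
 [0.7444 0.3791 0.0639]]
media 0.89 [263. 144.] 686 [0.7427 0.13   0.0727] [[0.7252 0.1076 0.018 ]
 [0.7738 0.156  0.1059]]
```

```bash
python3 - <<'E'
import cv2
s=cv2.imread("pics/side0.png");t=cv2.imread("pics/top0.png")
cv2.imwrite("pics/a.png",cv2.resize(s,(800,600)))
a=cv2.resize(t[200:340,130:310],None,fx=3,fy=3,interpolation=cv2.INTER_CUBIC)
b=cv2.resize(t[170:310,310:480],None,fx=1.5,fy=1.5,interpolation=cv2.INTER_CUBIC)
import numpy as np
c=np.zeros((420,800,3),np.uint8);c[:,:540]=a;c[:210,540:795]=b
cv2.imwrite("pics/b.png",c)
E
```

```text
(no output)
```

View pics/a.png

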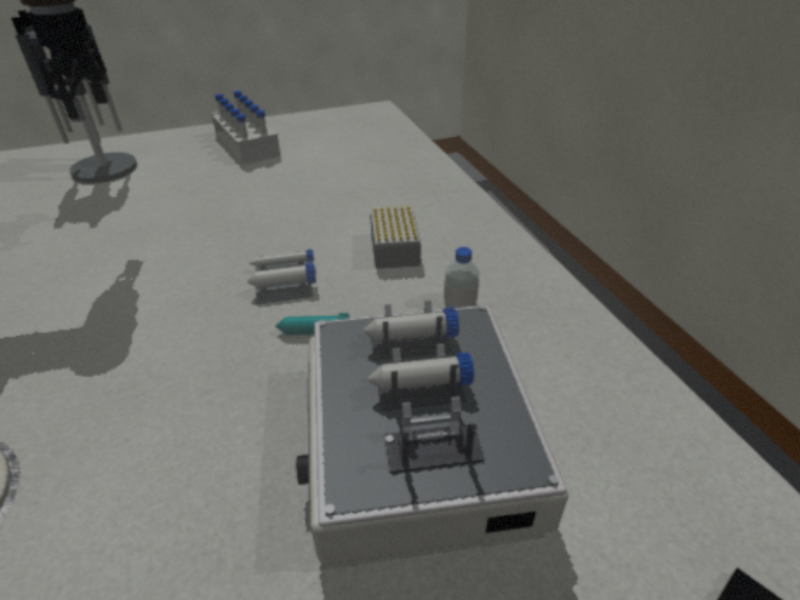

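View pics/b.png

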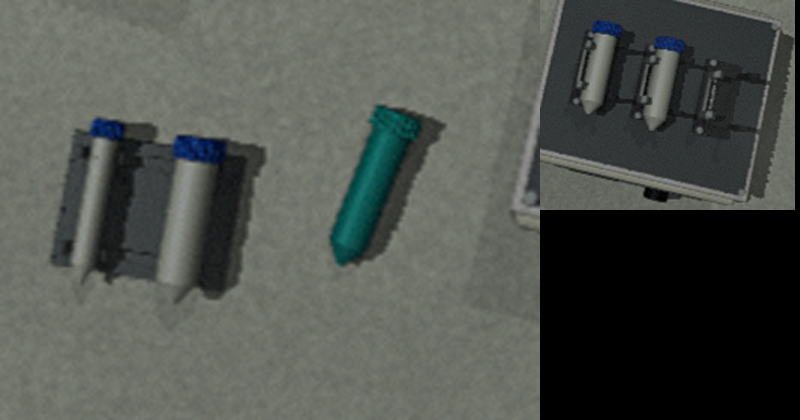

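The tube meant is the white one with the blue cap in the rest, top view (193,273). The turquoise look-alike at (254,260) is not meant, and the thin 15 ml tube is at (160,263). The empty clip is the right-hand one, top view (427,238) and side view (306,308). All caps point away from the robot. Next I fit the axes.

```bash
cat >> h.py <<'E'
from scipy.optimize import least_squares
def fitcyl(X,r,yaw=0.2,flat=False):
    c=np.median(X,0); c[2]-=r*.6
    def axis(q): return np.array([np.cos(q[2])*np.cos(q[3]),np.sin(q[2])*np.cos(q[3]),np.sin(q[3])])
    def res(q):
        d=X-[c[0],q[0],q[1]]; a=axis(q); return np.linalg.norm(d-np.outer(d@a,a),axis=1)-r
    s=least_squares(res,[c[1],c[2],yaw,0],loss="soft_l1",f_scale=.001); q=s.x
    return np.array([c[0],q[0],q[1]]),axis(q),q[2],q[3],np.median(abs(res(q)))
def blue(p,uv):
    i=p["img"][uv[:,1],uv[:,0]].astype(int); return i[:,2]-i[:,0]>40
E
cat > m.py <<'E'
from h import *
np.set_printoptions(precision=4,suppress=True)
P={n:vision.camera(n) for n in("side","top")}
ROI={"tube":(.4834,.265),"A":(.604,-.040),"B":(.590,-.117)}
D={}
for n,p in P.items():
    for t in("tube","seated_a"):
        for r in vision.trace(t,p):
            X,uv=cloud(p,r["region"]); m=np.median(X,0)
            for k,c in ROI.items():
                if (k=="tube")==(t=="tube") and np.hypot(*(m[:2]-c))<.025: D[k,n]=(X,uv,blue(p,uv))
for k in ROI:
    S=[D[k,n] for n in P if (k,n) in D]
    for lab,L in [("all",S)]+[(n,[D[k,n]]) for n in P if (k,n) in D]:
        X=np.vstack([x[0] for x in L]); b=np.r_[tuple(x[2] for x in L)]
        zz=X[~b]; zz=zz[zz[:,2]>(.02 if k=="tube" else .125)]
        c,a,yaw,pit,e=fitcyl(zz,.0145)
        s=(X-c)@a; rad=np.linalg.norm(X-c-np.outer(s,a),axis=1); ok=rad<.02
        sb=s[b&ok]; sw=s[~b&ok]
        cap0,cap1,tip=np.percentile(sb,4),np.percentile(sb,98),np.percentile(sw,1)
        wb=np.percentile(sw,99)
        print(k,lab,len(X),"yaw %.4f pit %.4f err %.4f"%(yaw,pit,e),"cap0 c",c+a*(cap0-.042),"cap1 c",c+a*(cap1-.0575),"white",c+a*(wb-.042),"len",cap1-tip)
# clip parts
for n,p in P.items():
    X,uv=cloud(p); m=(abs(X[:,0]-.568)<.065)&(abs(X[:,1]+.193)<.045)&(X[:,2]>.109)
    np.save("clip_%s.npy"%n,X[m]); Y=X[m]
    for lo,hi in((.109,.118),(.118,.135),(.135,.15),(.15,.17)):
        q=Y[(Y[:,2]>lo)&(Y[:,2]<hi)]; print(n,lo,len(q),q.mean(0),np.percentile(q,[2,98],axis=0).ravel())
E
python3 m.py
```

```text
tube all 1338 yaw -0.1601 pit 0.0155 err 0.0011 cap0 c [0.4814 0.2695 0.0301] cap1 c [0.4792 0.2698 0.0301] white [0.4947 0.2673 0.0303] len 0.10987860426287849
tube side 559 yaw -0.1632 pit 0.0161 err 0.0011 cap0 c [0.4809 0.2687 0.0307] cap1 c [0.4773 0.2693 0.0306] white [0.4941 0.2666 0.0309] len 0.10939564229379123
tube top 779 yaw -0.1474 pit 0.0154 err 0.0009 cap0 c [0.4818 0.2705 0.0298] cap1 c [0.4795 0.2708 0.0298] white [0.4952 0.2685 0.03  ] len 0.10976652871798923
A all 1813 yaw -0.2223 pit 0.0189 err 0.0010 cap0 c [ 0.6012 -0.0386  0.1332] cap1 c [ 0.5998 -0.0383  0.1332] white [ 0.6085 -0.0402  0.1334] len 0.1103645409685883
A side 874 yaw -0.2392 pit 0.0063 err 0.0007 cap0 c [ 0.6007 -0.0392  0.1336] cap1 c [ 0.5979 -0.0385  0.1336] white [ 0.6109 -0.0416  0.1336] len 0.10826246784115337
A top 939 yaw -0.2098 pit 0.0208 err 0.0007 cap0 c [ 0.6022 -0.0374  0.1327] cap1 c [ 0.6003 -0.037   0.1326] white [ 0.6019 -0.0373  0.1326] len 0.11045352251156859
B all 2103 yaw -0.2227 pit 0.0172 err 0.0010 cap0 c [ 0.5833 -0.1167  0.1332] cap1 c [ 0.582  -0.1164  0.1331] white [ 
[... 402 characters left out ...]
635 -0.1979  0.1111] [ 0.52   -0.223   0.109   0.6104 -0.1705  0.1177]
side 0.118 394 [ 0.5707 -0.1876  0.1242] [ 0.5297 -0.2218  0.1181  0.6004 -0.1714  0.1339]
side 0.135 130 [ 0.5674 -0.1981  0.1445] [ 0.5287 -0.2223  0.1354  0.597  -0.1718  0.1498]
side 0.15 161 [ 0.5678 -0.1948  0.1569] [ 0.5281 -0.2267  0.1502  0.6092 -0.1483  0.1657]
top 0.109 325 [ 0.5678 -0.1922  0.112 ] [ 0.5233 -0.2179  0.109   0.6146 -0.1675  0.1177]
top 0.118 169 [ 0.5675 -0.1839  0.1238] [ 0.5312 -0.2151  0.1182  0.6009 -0.1667  0.1334]
top 0.135 70 [ 0.5705 -0.189   0.1427] [ 0.5307 -0.218   0.1353  0.5989 -0.1661  0.1496]
top 0.15 102 [ 0.5665 -0.1982  0.1573] [ 0.5291 -0.2244  0.1505  0.5998 -0.1671  0.164 ]
```

```bash
cat > go.py <<'E'
import sys; from h import *
np.set_printoptions(precision=4,suppress=True)
def plan(pos,yaw):
    s=bot.sense(); R=Rn.from_rotvec(s["tcp_rot"]).as_matrix()
    best=None
    for g in(1,-1):
        x=g*np.array([-np.sin(yaw),np.cos(yaw),0]); z=np.array([0,0,-1.]); T=np.c_[x,np.cross(z,x),z]
        w=Rn.from_matrix(R.T@T).as_rotvec()
        if best is None or np.linalg.norm(w)<np.linalg.norm(best[0]): best=(w,T)
    w,T=best
    d=np.array(pos)-s["eef_pos"]
    print("t",s["time"],"pos",s["eef_pos"],"F",s["wrist_force"],"w",s["gripper_width"],"q6",s["joint_positions"])
    print("turn first",w,"then shift in turned tool",T.T@d)
if __name__=="__main__": a=list(map(float,sys.argv[1:])); plan(a[:3],a[3])
E
python3 - <<'E'
from h import *
np.set_printoptions(precision=4,suppress=True)
yaw=-.222; C=np.array([.567,-.195]); a=np.array([np.cos(yaw),np.sin(yaw)]); n=np.array([-a[1],a[0]])
for k in("side","top"):
    X=np.load(f"clip_{k}.npy"); l=np.c_[(X[:,:2]-C)@a,(X[:,:2]-C)@n,X[:,2]-.105]
    for lo,hi in((.003,.008),(.02,.036),(.037,.045),(.045,.053),(.053,.065)):
        q=l[(l[:,2]>lo)&(l[:,2]<hi)&(abs(l[:,0])<.052)]
        print(k,lo,len(q),np.percentile(q,[3,97],axis=0).ravel())
        for s,m in(("-y",q[:,1]<-.006),("+y",q[:,1]>.006)):
            if m.sum()>3: print("   ",s,m.sum(),q[m].mean(0),np.percentile(q[m],[4,96],axis=0).ravel())
E
python3 go.py .4815 .2695 .13 -.158
```

```text
side 0.003 746 [-0.0466 -0.0236  0.004   0.045   0.0205  0.0067]
    -y 383 [-0.0032 -0.0159  0.0048] [-0.0452 -0.0238  0.004   0.0438 -0.0068  0.0059]
    +y 144 [-0.0092  0.0149  0.005 ] [-0.0474  0.0066  0.0041  0.0438  0.0217  0.0071]
side 0.02 202 [-0.0345 -0.0213  0.0203  0.0334  0.0213  0.0342]
    -y 65 [ 0.0028 -0.0201  0.0275] [-0.0347 -0.0216  0.0203  0.0343 -0.0173  0.0348]
    +y 137 [-0.0016  0.0186  0.0237] [-0.0292  0.0169  0.0204  0.0255  0.0214  0.0301]
side 0.037 94 [-0.0345 -0.0217  0.0378  0.0333  0.0176  0.0448]
    -y 35 [ 0.0055 -0.0197  0.0409] [-0.0351 -0.0218  0.0375  0.0336 -0.0161  0.0441]
    +y 59 [-0.0009  0.0123  0.0422] [-0.0296  0.0097  0.0387  0.0277  0.018   0.0449]
side 0.045 105 [-0.0351 -0.0215  0.0452  0.0328  0.0212  0.0519]
    -y 28 [-0.0014 -0.0198  0.0478] [-0.0352 -0.0217  0.0452  0.0342 -0.0161  0.0515]
    +y 77 [-0.0008  0.0165  0.0487] [-0.0295  0.0124  0.0456  0.0268  0.0212  0.0519]
side 0.053 56 [-0.0349 -0.0269  0.0545  0.034   0.055   0.0608]
    -y 47 [ 0.0002 -0.0237  0.0586] [-0.0349 -0.0269  0.0553  0.034  -0.0181  0.0607]
 
[... 687 characters left out ...]
.0444]
    +y 26 [-0.0004  0.0178  0.0414] [-0.0288  0.0127  0.0371  0.0275  0.0238  0.0446]
top 0.045 61 [-0.034  -0.0176  0.0455  0.034   0.0239  0.0526]
    -y 23 [ 0.0042 -0.0147  0.0502] [-0.0343 -0.0186  0.0454  0.034  -0.0126  0.0527]
    +y 38 [-0.0001  0.0213  0.0487] [-0.0284  0.0172  0.0459  0.0284  0.024   0.0512]
top 0.053 41 [-0.034  -0.0238  0.0533  0.0351 -0.0151  0.059 ]
    -y 41 [-0.0017 -0.0195  0.0567] [-0.0339 -0.0236  0.0536  0.0349 -0.0151  0.059 ]
t 1.4 pos [0.227  0.5823 0.2533] F [ 1.2651 -0.874   0.286 ] w 0.0854300492743765 q6 [ 1.4576  0.3847  0.0079 -0.     -1.194  -0.2586]
turn first [ 0.      0.     -0.2138] then shift in turned tool [ 0.2689 -0.3005  0.1233]
```

```bash
python3 - <<'E'
from h import *
np.set_printoptions(precision=3,suppress=True)
p=vision.camera("side"); X,uv=cloud(p)
for (u,v) in ((66,80),(70,95),(73,117),(60,115),(90,117),(48,70),(42,85),(80,85)):
    i=np.argmin(np.abs(uv-[u,v]).sum(1)); print(u,v,X[i])
save("crop1.png",cv2.resize(p["img"][0:150,0:150],(600,600)))
E
```

```text
66 80 [-0.071  2.281 -0.283]
70 95 [-0.083  2.297 -0.388]
73 117 [0.155 0.897 0.015]
60 115 [0.111 0.931 0.016]
90 117 [0.21  0.881 0.013]
48 70 [0.211 0.528 0.282]
42 85 [0.106 0.877 0.142]
80 85 [0.208 0.916 0.114]
```

View pics/crop1.png

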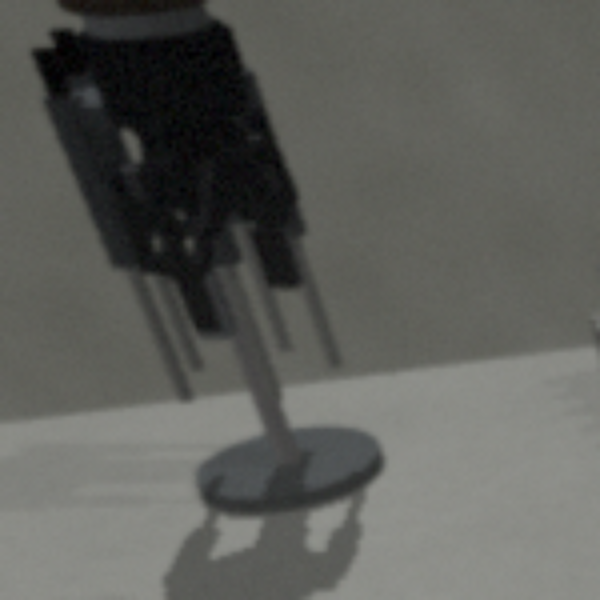

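The crop shows a pipette stand behind the gripper at y≈0.9 m, so it is clear of the path. I turn, then cross at the starting height.

Request:
{"op": "servo_tool", "data": {"rows": [[[0, 0, 0, 0, 0, -0.107], [0, 0, 0, 0, 0, -0.107], [0.027, -0.03, 0, 0, 0, 0], [0.027, -0.03, 0, 0, 0, 0], [0.027, -0.03, 0, 0, 0, 0], [0.027, -0.03, 0, 0, 0, 0], [0.027, -0.03, 0, 0, 0, 0], [0.027, -0.03, 0, 0, 0, 0], [0.027, -0.03, 0, 0, 0, 0], [0.027, -0.03, 0, 0, 0, 0], [0.027, -0.03, 0, 0, 0, 0], [0.013, -0.015, 0, 0, 0, 0]]], "hand": 0.25, "squeeze": 40}}

```text
time: 2.45
eef_pos: [0.4699, 0.2815, 0.2536]
tcp_rot: [-2.036, 2.392, -0.001]
wrist_force: [0.0, 0.8, -0.5]
gripper_width: 0.064
```

```bash
python3 go.py .4815 .2696 .13 -.158
```

```text
t 2.45 pos [0.4699 0.2815 0.2536] F [ 0.045   0.7781 -0.5205] w 0.06396155842364426 q6 [ 0.836   0.2535 -0.1828  0.0005 -1.1346  0.574 ]
turn first [-0.0003 -0.0003 -0.0026] then shift in turned tool [ 0.01   -0.0133  0.1236]
```

Request:
{"op": "servo_tool", "data": {"rows": [[[0.005, -0.0065, 0.01, 0, 0, 0], [0.005, -0.0065, 0.025, 0, 0, 0], [0, 0, 0.03, 0, 0, 0], [0, 0, 0.03, 0, 0, 0], [0, 0, 0.028, 0, 0, 0], [0, 0, 0.015, 0, 0, 0], [0, 0, 0, 0, 0, 0]]]}}

```text
time: 3.03
eef_pos: [0.477, 0.2714, 0.1109]
tcp_rot: [2.033, -2.383, -0.0]
wrist_force: [0.0, 0.3, -1.4]
gripper_width: 0.0641
```

```bash
python3 go.py .4815 .2696 .035 -.158; python3 - <<'E'
from h import *
p=vision.camera("top"); q=vision.camera("side")
a=cv2.resize(p["img"][200:340,120:260],(400,400)); b=cv2.resize(q["img"][110:250,130:270],(400,400))
save("n1.png",np.hstack([a,b]))
E
```

```text
t 3.0333 pos [0.477  0.2714 0.1109] F [ 0.0458  0.3127 -1.3766] w 0.06408198100345561 q6 [ 0.8122  0.4074 -0.3588 -0.0014 -0.8135  0.6016]
turn first [ 0.0059 -0.0068 -0.    ] then shift in turned tool [ 0.0011 -0.0047  0.0759]
```

View pics/n1.png

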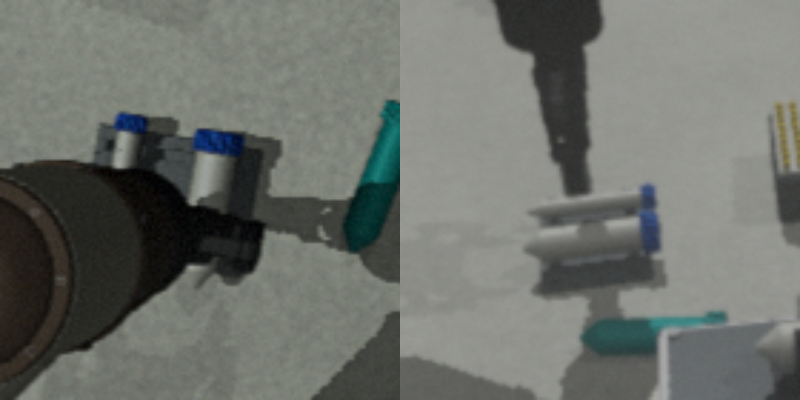

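The gripper hangs over the middle of the tube, fingers astride it and across its axis; the small tube stays clear. I go down, then check before closing.

Request:
{"op": "servo_tool", "data": {"rows": [[[0.001, -0.004, 0.015, 0, 0, 0], [0, 0, 0.02, 0, 0, 0], [0, 0, 0.018, 0, 0, 0], [0, 0, 0.007, 0, 0, 0], [0, 0, 0, 0, 0, 0], [0, 0, 0, 0, 0, 0]]]}}

```text
time: 3.63
eef_pos: [0.484, 0.2719, 0.0565]
tcp_rot: [-2.039, 2.387, -0.0]
wrist_force: [0.4, -0.5, -0.4]
gripper_width: 0.0641
```

```bash
python3 go.py .4815 .2696 .035 -.158
```

```text
t 3.6333 pos [0.484  0.2719 0.0565] F [ 0.3708 -0.5435 -0.4409] w 0.0640709340781139 q6 [ 0.8041  0.4883 -0.4002  0.0007 -0.6803  0.6092]
turn first [-0.0015  0.0014  0.001 ] then shift in turned tool [0.0027 0.0021 0.0215]
```

Request:
{"op": "servo_tool", "data": {"rows": [[[0.0025, 0.002, 0.008, 0, 0, 0], [0, 0, 0.008, 0, 0, 0], [0, 0, 0.005, 0, 0, 0], [0, 0, 0, 0, 0, 0], [0, 0, 0, 0, 0, 0]]]}}

```text
time: 4.05
eef_pos: [0.4809, 0.2689, 0.034]
tcp_rot: [2.039, -2.389, 0.0]
wrist_force: [-0.4, 1.0, 0.2]
gripper_width: 0.064
```

```bash
python3 go.py .4815 .2696 .035 -.158
```

```text
t 4.05 pos [0.4809 0.2689 0.034 ] F [-0.4401  1.034   0.1772] w 0.06397963023409359 q6 [ 0.8042  0.5185 -0.4253  0.0002 -0.6277  0.6088]
turn first [ 0.0004 -0.0007  0.0003] then shift in turned tool [-0.0008 -0.0005 -0.001 ]
```

Within 1 mm of the target. Closing.

Request:
{"op": "servo_tool", "data": {"rows": [[[0, 0, 0, 0, 0, 0], [0, 0, 0, 0, 0, 0], [0, 0, 0, 0, 0, 0], [0, 0, 0, 0, 0, 0], [0, 0, 0, 0, 0, 0], [0, 0, 0, 0, 0, 0], [0, 0, 0, 0, 0, 0], [0, 0, 0, 0, 0, 0]]], "hand": 1, "squeeze": 40}}

```text
time: 4.72
eef_pos: [0.4812, 0.2693, 0.0348]
tcp_rot: [-2.039, 2.388, -0.0]
wrist_force: [-0.9, 0.5, 4.2]
gripper_width: 0.0281
```

Request:
{"op": "servo_tool", "data": {"rows": [[[0, 0, -0.005, 0, 0, 0], [0, 0, -0.015, 0, 0, 0], [0, 0, -0.025, 0, 0, 0], [0, 0, -0.03, 0, 0, 0], [0, 0, -0.03, 0, 0, 0], [0, 0, -0.03, 0, 0, 0], [0, 0, -0.03, 0, 0, 0], [0, 0, -0.03, 0, 0, 0], [0, 0, -0.025, 0, 0, 0], [0, 0, -0.015, 0, 0, 0], [0, 0, 0, 0, 0, 0]]]}}

```text
time: 5.63
eef_pos: [0.4821, 0.2696, 0.2732]
tcp_rot: [-2.035, 2.384, -0.0]
wrist_force: [1.3, 0.1, -0.8]
gripper_width: 0.028
```

```bash
python3 go.py .567 -.1945 .27 -.222; python3 - <<'E'
from h import *
p=vision.camera("top"); q=vision.camera("side")
a=cv2.resize(p["img"][200:340,60:200],(400,400)); b=cv2.resize(q["img"][50:190,130:270],(400,400))
save("n2.png",np.hstack([a,b]))
E
```

```text
t 5.6333 pos [0.4821 0.2696 0.2732] F [ 1.2657  0.0842 -0.8252] w 0.02802948943453236 q6 [ 0.804   0.2438 -0.1453  0.0009 -1.1745  0.6086]
turn first [-0.0046  0.0055  0.0641] then shift in turned tool [ 0.4341 -0.1851  0.0032]
```

View pics/n2.png

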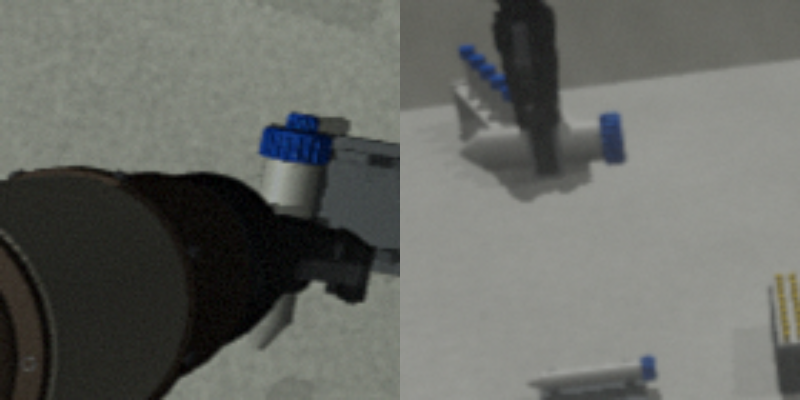

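The tube is held level at mid-length, cap away from the robot, opening 28 mm; the small tube is still in the rest. I carry it over to the clip.

Request:
{"op": "servo_tool", "data": {"rows": [[[0, 0, 0, 0, 0, 0.064], [0.015, -0.006, 0, 0, 0, 0], [0.028, -0.012, 0, 0, 0, 0], [0.028, -0.012, 0, 0, 0, 0], [0.028, -0.012, 0, 0, 0, 0], [0.028, -0.012, 0, 0, 0, 0], [0.028, -0.012, 0, 0, 0, 0], [0.028, -0.012, 0, 0, 0, 0], [0.028, -0.012, 0, 0, 0, 0], [0.028, -0.012, 0, 0, 0, 0], [0.028, -0.012, 0, 0, 0, 0], [0.028, -0.012, 0, 0, 0, 0]]]}}

```text
time: 6.73
eef_pos: [0.5377, -0.0487, 0.2674]
tcp_rot: [1.96, -2.451, -0.004]
wrist_force: [0.7, 0.6, -0.4]
gripper_width: 0.0276
```

Request:
{"op": "servo_tool", "data": {"rows": [[[0.028, -0.012, 0, 0, 0, 0], [0.028, -0.012, 0, 0, 0, 0], [0.028, -0.012, 0, 0, 0, 0], [0.028, -0.012, 0, 0, 0, 0], [0.018, -0.008, 0, 0, 0, 0], [0.009, -0.004, 0, 0, 0, 0], [0, 0, 0, 0, 0, 0], [0, 0, 0, 0, 0, 0]]]}}

```text
time: 7.4
eef_pos: [0.5661, -0.1955, 0.2679]
tcp_rot: [1.96, -2.453, -0.004]
wrist_force: [0.1, -0.3, -0.7]
gripper_width: 0.0277
```

```bash
python3 go.py .567 -.194 .22 -.222
```

```text
t 7.4 pos [ 0.5661 -0.1955  0.2679] F [ 0.1374 -0.2968 -0.655 ] w 0.02765714330695535 q6 [-0.0626  0.332  -0.034  -0.0006 -1.2076  1.411 ]
turn first [ 0.0029  0.0001 -0.0006] then shift in turned tool [-0.0016 -0.0006  0.0479]
```

Request:
{"op": "servo_tool", "data": {"rows": [[[-0.0015, -0.0005, 0.02, -0.003, 0, 0], [0, 0, 0.025, 0, 0, 0], [0, 0, 0.015, 0, 0, 0], [0, 0, 0.006, 0, 0, 0], [0, 0, 0, 0, 0, 0], [0, 0, 0, 0, 0, 0]]]}}

```text
time: 7.9
eef_pos: [0.568, -0.1933, 0.204]
tcp_rot: [1.963, -2.451, -0.002]
wrist_force: [0.4, -0.4, -0.7]
gripper_width: 0.0279
```

```bash
cat > held.py <<'E'
from h import *; import sys
np.set_printoptions(precision=4,suppress=True)
C=np.array([.567,-.1948]); yw=-.222; a2=np.array([np.cos(yw),np.sin(yw)]); n2=np.array([-a2[1],a2[0]])
z0=float(sys.argv[1])
for n in("side","top"):
    p=vision.camera(n); X,uv=cloud(p); b=blue(p,uv)
    l=np.c_[(X[:,:2]-C)@a2,(X[:,:2]-C)@n2,X[:,2]]
    i=p["img"][uv[:,1],uv[:,0]].astype(int)
    m=(abs(l[:,0])<.07)&(abs(l[:,1])<.024)&(abs(X[:,2]-z0)<.022)
    w=m&~b&(i.sum(1)>240)&(l[:,0]<.042)&(l[:,0]>-.040); bl=m&b
    c,a,yaw,pit,e=fitcyl(X[w],.0145,yw)
    o=c+a*(-((c[:2]-C)@a2)/(a[:2]@a2))
    s=(X[bl]-o)@a
    print(n,w.sum(),bl.sum(),"yaw %.3f pit %.3f e %.4f"%(yaw,pit,e),"y at x=0: %.4f z %.4f"%((o[:2]-C)@n2,o[2]),"cap span",np.percentile(s,[3,50,97]) if bl.any() else None)
    save("h_%s_%d.png"%(n,int(z0*1000)),p["img"])
a=cv2.imread("pics/h_side_%d.png"%int(z0*1000))[180:360,210:410]; b=cv2.imread("pics/h_top_%d.png"%int(z0*1000))[150:330,340:540]
cv2.imwrite("pics/h%d.png"%int(z0*1000),np.hstack([cv2.resize(a,(400,360)),cv2.resize(b,(400,360))]))
E
python3 go.py .567 -.194 .16 -.222; python3 held.py .197
```

```text
t 7.9 pos [ 0.568  -0.1933  0.204 ] F [ 0.4275 -0.44   -0.7151] w 0.027866584640969833 q6 [-0.0584  0.3816 -0.1264  0.     -1.0651  1.409 ]
turn first [ 0.0023 -0.0004  0.0018] then shift in turned tool [0.0009 0.0008 0.044 ]
side 596 284 yaw -0.202 pit -0.003 e 0.0005 y at x=0: 0.0015 z 0.1998 cap span [0.041  0.0475 0.0548]
  return _methods._mean(a, axis=axis, dtype=dtype,
  ret = um.true_divide(
Traceback (most recent call last):
  File "held.py", line 11, in <module>
    c,a,yaw,pit,e=fitcyl(X[w],.0145,yw)
                  ~~~~~~^^^^^^^^^^^^^^^
  File "h.py", line 21, in fitcyl
    s=least_squares(res,[c[1],c[2],yaw,0],loss="soft_l1",f_scale=.001); q=s.x
ValueError: Initial guess is outside of provided bounds
```

Request:
{"op": "servo_tool", "data": {"rows": [[[0.001, 0.001, 0.01, 0, 0, 0], [0, 0, 0.012, 0, 0, 0], [0, 0, 0.01, 0, 0, 0], [0, 0, 0.004, 0, 0, 0], [0, 0, 0, 0, 0, 0], [0, 0, 0, 0, 0, 0]]]}}

```text
time: 8.5
eef_pos: [0.5665, -0.1948, 0.1673]
tcp_rot: [1.961, -2.452, -0.003]
wrist_force: [0.1, 0.8, -0.3]
gripper_width: 0.0279
```

```bash
sed -i 's/^    c,a,yaw,pit/    save("h_%s_%d.png"%(n,int(z0*1000)),p["img"])\n    if w.sum()<50: continue\n&/' held.py; python3 go.py .567 -.194 .16 -.222; python3 held.py .164
```

```text
t 8.5 pos [ 0.5665 -0.1948  0.1673] F [ 0.123   0.8416 -0.2811] w 0.027914784088800836 q6 [-0.0612  0.4147 -0.1751 -0.0002 -0.984   1.4105]
turn first [ 0.003  -0.0003  0.0004] then shift in turned tool [-0.0009 -0.0004  0.0073]
side 518 270 yaw -0.203 pit -0.004 e 0.0005 y at x=0: -0.0002 z 0.1631 cap span [0.0397 0.0465 0.0538]
```

View pics/h164.png

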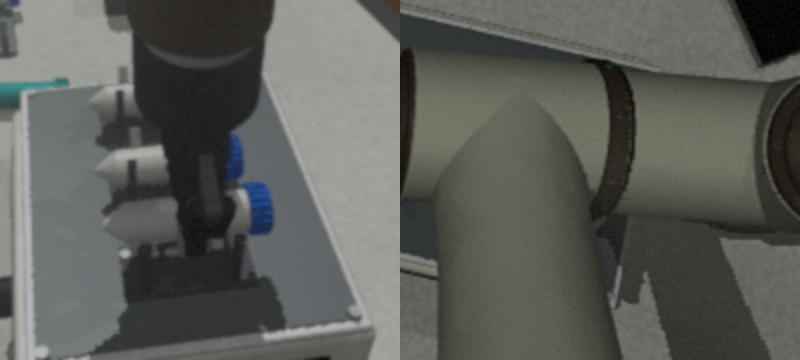

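The held tube lies over the prongs, level, cap aligned with its neighbours; the arm hides the top view. I lower it into the mouth.

Request:
{"op": "servo_tool", "data": {"rows": [[[-0.0005, 0, 0.002, 0, 0, 0], [0, 0, 0.002, 0, 0, 0], [0, 0, 0.002, 0, 0, 0], [0, 0, 0.001, 0, 0, 0], [0, 0, 0, 0, 0, 0], [0, 0, 0, 0, 0, 0]]]}}

```text
time: 9.1
eef_pos: [0.5665, -0.1945, 0.1608]
tcp_rot: [1.961, -2.452, -0.002]
wrist_force: [-0.2, -1.7, 2.1]
gripper_width: 0.0278
```

```bash
python3 go.py .567 -.1945 .158 -.222; python3 held.py .157
```

```text
t 9.1 pos [ 0.5665 -0.1945  0.1608] F [-0.1944 -1.6584  2.0609] w 0.027804343785528873 q6 [-0.0606  0.4209 -0.1835  0.0001 -0.9687  1.4096]
turn first [ 0.0023 -0.0004  0.0003] then shift in turned tool [-0.0001 -0.0005  0.0028]
side 513 268 yaw -0.202 pit 0.000 e 0.0005 y at x=0: 0.0001 z 0.1567 cap span [0.0397 0.0462 0.0536]
```

Light contact on the noses at axis height 0.157 m, as expected. Letting go.

Request:
{"op": "servo_tool", "data": {"rows": [[[0, 0, 0.0005, 0, 0, 0], [0, 0, 0, 0, 0, 0], [0, 0, 0, 0, 0, 0], [0, 0, 0, 0, 0, 0], [0, 0, 0, 0, 0, 0], [0, 0, 0, 0, 0, 0]]], "hand": 0.4}}

```text
time: 9.7
eef_pos: [0.5664, -0.194, 0.1597]
tcp_rot: [1.961, -2.452, -0.004]
wrist_force: [0.3, 0.4, 0.4]
gripper_width: 0.0512
```

Request:
{"op": "servo_tool", "data": {"rows": [[[0, 0, -0.005, 0, 0, 0], [0, 0, -0.01, 0, 0, 0], [0, 0, -0.015, 0, 0, 0], [0, 0, -0.015, 0, 0, 0], [0, 0, -0.01, 0, 0, 0], [0, 0, -0.005, 0, 0, 0], [0, 0, 0, 0, 0, 0]]]}}

```text
time: 10.28
eef_pos: [0.5673, -0.1943, 0.2217]
tcp_rot: [-1.962, 2.453, -0.0]
wrist_force: [0.4, 0.2, 0.8]
gripper_width: 0.0514
```

```bash
python3 go.py .567 -.1945 .195 -.222; python3 held.py .155
```

```text
t 10.2833 pos [ 0.5673 -0.1943  0.2217] F [0.3958 0.2189 0.7747] w 0.051367702525390885 q6 [-0.0603  0.365  -0.1044 -0.0003 -1.1009  1.4096]
turn first [-0.0005  0.0003  0.0003] then shift in turned tool [0.0003 0.0002 0.0267]
side 1004 262 yaw -0.206 pit -0.001 e 0.0005 y at x=0: -0.0011 z 0.1550 cap span [0.0397 0.0463 0.0537]
```

View pics/h155.png

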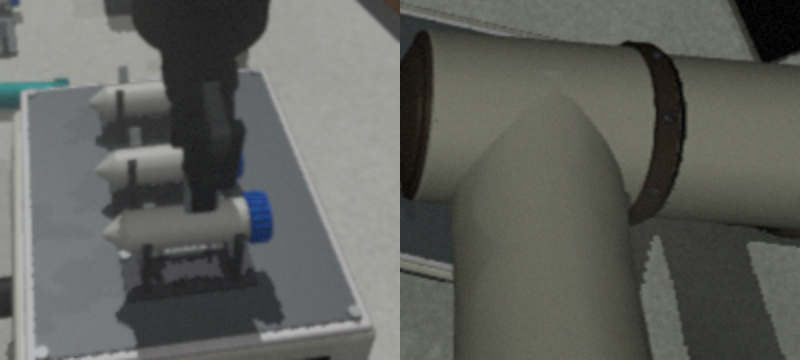

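The tube rests level in the mouth, axis 0.155 m (expected 0.155), nothing holding it. I close the fingers above it and press.

Request:
{"op": "servo_tool", "data": {"rows": [[[0, 0, 0, 0, 0, 0], [0, 0, 0, 0, 0, 0], [0, 0, 0, 0, 0, 0], [0, 0, 0, 0, 0, 0], [0, 0, 0, 0, 0, 0], [0, 0, 0, 0, 0, 0], [0, 0, 0, 0, 0, 0], [0, 0, 0, 0, 0, 0]]], "hand": 1}}

```text
time: 11.05
eef_pos: [0.5666, -0.1942, 0.2198]
tcp_rot: [1.961, -2.452, -0.004]
wrist_force: [1.0, -0.7, -0.9]
gripper_width: 0.0
```

Request:
{"op": "servo_tool", "data": {"rows": [[[0, 0, 0.005, 0, 0, 0], [0, 0, 0.007, 0, 0, 0], [0, 0, 0.007, 0, 0, 0], [0, 0, 0.004, 0, 0, 0], [0, 0, 0.002, 0, 0, 0], [0, 0, 0.001, 0, 0, 0], [0, 0, 0, 0, 0, 0], [0, 0, 0, 0, 0, 0]]]}}

```text
time: 11.72
eef_pos: [0.5667, -0.1942, 0.194]
tcp_rot: [1.961, -2.452, -0.003]
wrist_force: [0.1, 0.0, 0.5]
gripper_width: -0.0
```

```bash
python3 go.py .567 -.1945 .17 -.222
```

```text
t 11.7167 pos [ 0.5667 -0.1942  0.194 ] F [0.1345 0.0002 0.486 ] w -1.3214637330815941e-05 q6 [-0.0603  0.3892 -0.1416 -0.0004 -1.0426  1.4096]
turn first [ 0.0026 -0.0001  0.0003] then shift in turned tool [ 0.0002 -0.0004  0.024 ]
```

Request:
{"op": "servo_tool", "data": {"rows": [[[0, 0, 0.002, 0, 0, 0], [0, 0, 0.002, 0, 0, 0], [0, 0, 0.002, 0, 0, 0], [0, 0, 0.002, 0, 0, 0], [0, 0, 0.002, 0, 0, 0], [0, 0, 0, 0, 0, 0]]]}}

```text
time: 12.22
eef_pos: [0.5669, -0.1962, 0.1861]
tcp_rot: [1.961, -2.451, 0.003]
wrist_force: [-1.8, -5.1, 5.7]
gripper_width: -0.0002
```

Request:
{"op": "servo_tool", "data": {"rows": [[[0, 0, 0.0015, 0, 0, 0], [0, 0, 0.0015, 0, 0, 0], [0, 0, 0.0015, 0, 0, 0], [0, 0, 0.0015, 0, 0, 0], [0, 0, 0, 0, 0, 0]]]}}

```text
time: 12.63
eef_pos: [0.5677, -0.1951, 0.1801]
tcp_rot: [-1.963, 2.453, -0.003]
wrist_force: [-0.2, -1.8, 6.1]
gripper_width: -0.0002
```

Request:
{"op": "servo_tool", "data": {"rows": [[[0, 0, 0.0015, 0, 0, 0], [0, 0, 0.0015, 0, 0, 0], [0, 0, 0.0015, 0, 0, 0], [0, 0, 0.0015, 0, 0, 0], [0, 0, 0, 0, 0, 0]]]}}

```text
time: 13.05
eef_pos: [0.5676, -0.1946, 0.175]
tcp_rot: [1.963, -2.452, 0.002]
wrist_force: [-1.2, 1.3, 11.8]
gripper_width: 0.0002
```

Request:
{"op": "servo_tool", "data": {"rows": [[[0, 0, 0.0015, 0, 0, 0], [0, 0, 0.0015, 0, 0, 0], [0, 0, 0, 0, 0, 0], [0, 0, 0, 0, 0, 0]]]}}

```text
time: 13.38
eef_pos: [0.5663, -0.1942, 0.1699]
tcp_rot: [1.961, -2.452, -0.003]
wrist_force: [-2.0, 1.0, 6.6]
gripper_width: 0.0002
```

Request:
{"op": "servo_tool", "data": {"rows": [[[0, 0, 0.001, 0, 0, 0], [0, 0, 0.001, 0, 0, 0], [0, 0, 0, 0, 0, 0], [0, 0, 0, 0, 0, 0]]]}}

```text
time: 13.72
eef_pos: [0.5663, -0.1945, 0.1697]
tcp_rot: [1.962, -2.451, -0.001]
wrist_force: [-4.4, 1.3, 14.5]
gripper_width: -0.0
```

```bash
python3 go.py .567 -.1945 .17 -.222; python3 held.py .1335
```

```text
t 13.7167 pos [ 0.5663 -0.1945  0.1697] F [-4.4077  1.3337 14.5375] w -2.8872567585093174e-05 q6 [-0.0602  0.4115 -0.174   0.0011 -0.9876  1.4096]
turn first [ 0.0021 -0.0013  0.0013] then shift in turned tool [-0.0001 -0.0007 -0.0003]
side 780 259 yaw -0.219 pit -0.010 e 0.0006 y at x=0: -0.0010 z 0.1336 cap span [0.0394 0.046  0.0532]
```

The tool stopped moving and the force rose to 14.5 N: the tube stands firm at 0.1336 m. One slight extra press, then retreat clear and check from both views.

Request:
{"op": "servo_tool", "data": {"rows": [[[0, 0, 0.001, 0, 0, 0], [0, 0, 0, 0, 0, 0], [0, 0, -0.005, 0, 0, 0], [0, 0, -0.015, 0, 0, 0], [0, 0, -0.025, 0, 0, 0], [0, 0, -0.03, 0, 0, 0], [0, 0, -0.03, 0, 0, 0], [0, 0, -0.02, 0, 0, 0], [0, 0, 0, 0, 0, 0]]]}}

```text
time: 14.57
eef_pos: [0.5687, -0.1947, 0.2956]
tcp_rot: [-1.96, 2.45, -0.007]
wrist_force: [0.9, 0.1, 0.4]
gripper_width: -0.0001
```

Request:
{"op": "servo_tool", "data": {"rows": [[[-0.015, 0, 0, 0, 0, 0], [-0.03, 0, 0, 0, 0, 0], [-0.03, 0, 0, 0, 0, 0], [-0.03, 0, 0, 0, 0, 0], [-0.03, 0, 0, 0, 0, 0], [-0.03, 0, 0, 0, 0, 0], [-0.03, 0, 0, 0, 0, 0], [-0.03, 0, 0, 0, 0, 0], [-0.03, 0, 0, 0, 0, 0], [-0.03, 0, 0, 0, 0, 0], [-0.015, 0, 0, 0, 0, 0], [0, 0, 0, 0, 0, 0]]]}}

```text
time: 15.57
eef_pos: [0.6328, 0.1014, 0.2886]
tcp_rot: [1.963, -2.447, -0.006]
wrist_force: [-0.9, -1.4, -0.0]
gripper_width: -0.0001
```

```bash
python3 go.py .567 -.1945 .17 -.222; python3 held.py .1335; python3 - <<'E'
from h import *
np.set_printoptions(precision=4,suppress=True)
for n in("side","top"):
    p=vision.camera(n)
    for t in("seated_a","small_tube","tip_box","media"):
        for r in vision.trace(t,p):
            if r["conf"]>.6: X,_=cloud(p,r["region"]); print(n,t,round(r["conf"],2),np.round(r["uv"]),np.median(X,0))
E
```

```text
t 15.5667 pos [0.6328 0.1014 0.2886] F [-0.8669 -1.3571 -0.0476] w -0.00014231291989090834 q6 [ 0.4097  0.3946  0.1127 -0.0028 -1.2939  0.9434]
turn first [ 0.0056 -0.0008  0.0035] then shift in turned tool [ 0.3031 -0.001   0.1186]
side 859 238 yaw -0.216 pit -0.002 e 0.0006 y at x=0: -0.0007 z 0.1338 cap span [0.0398 0.0459 0.0524]
top 436 87 yaw -0.210 pit -0.006 e 0.0008 y at x=0: 0.0012 z 0.1324 cap span [0.0411 0.0478 0.054 ]
side seated_a 0.85 [290. 232.] [ 0.6031 -0.0488  0.1436]
side seated_a 0.66 [275. 168.] [0.6941 0.2789 0.0543]
side seated_a 0.63 [297. 261.] [ 0.5836 -0.1253  0.1441]
side tip_box 0.77 [277. 167.] [0.6941 0.2754 0.0548]
side media 0.95 [323. 198.] [0.7434 0.114  0.06  ]
top seated_a 0.96 [352. 209.] [ 0.6061 -0.0357  0.1449]
top seated_a 0.69 [392. 226.] [ 0.5877 -0.1131  0.145 ]
top small_tube 0.72 [162. 261.] [0.5035 0.3344 0.0281]
```

View pics/h133.png

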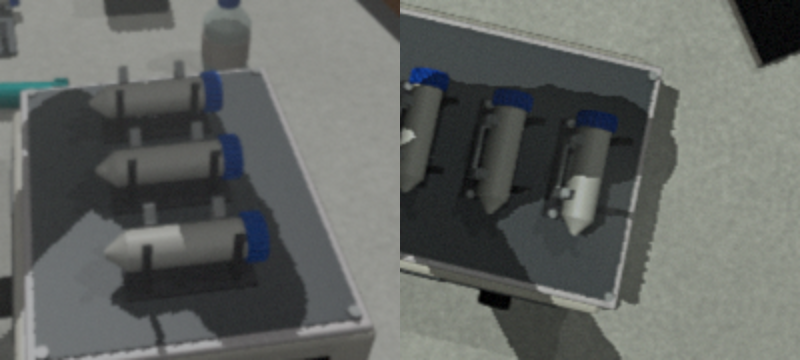

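The tube lies home like its two neighbours: side crop (185,243), top crop (585,170). Its cap points the same way and it is level. Everything else is in place, so I hand in.

```bash
python3 -c "
from plant import bot
print(bot.finish_job())"
```

```text
the job is handed in; nothing more can be done
None
```

I took the white blue-capped tube from the rest, laid it in the mouth of the right-hand (empty) clip and let go. I then pressed it home with the closed fingers and handed the job in at about 16 s of the allowed 48 s.

**In the mouth:** after release the axis stood at 0.155 m, as expected, and the tube was level with its cap the same way as its neighbours'.

**Pressing:** resistance read about 6–12 N on the way down. The tube then stood firm, at 14.5 N with the tool no longer moving. I gave it one more slight press before lifting off.

**Home:**

| Check | Side view | Top view |
|---|---|---|
| Axis height (expected 0.1335 m) | 0.1338 m | 0.1324 m |
| Tilt | 0.002 rad | 0.006 rad |
| Offset across the clip | -0.7 mm | +1.2 mm |

The two views disagree by about 2 mm across the clip, as they did when I measured the clip itself.

**Jaw:** I did not measure its angle. In the last picture the clip looks like those of the two neighbours.

**Bystanders:** the neighbouring tubes, tip box and bottle were measured where they started, within about 3 mm. The small tube read about 7 mm farther along its axis in its one detection (top view, confidence 0.72). Nothing came near it after the grasp, so I put that down to network scatter or the arm hiding part of it, but I did not check further.

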